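# Take a blue-filter reading on a bench photometer

### The arm

A 6-joint arm with a two-finger parallel gripper is mounted at the origin on a cart in front of the work surface, level with it; the furniture and walls round the work are solid. World frame = base frame: x ahead of the robot, y to its left, z up, the work surface at z = 0. Lengths are in m, angles in rad, forces in N, time in s.
With the tool pointing down it reaches from about 0.25 to 0.725 m from the base axis. Payload 4 kg.
Tool frame: the origin (TCP) lies midway between the tips of the shut fingers; the grasp point (between the pads) lies 19 mm behind it; x points along the fingers, y is the direction in which the jaws open and shut, and the axes are right-handed (so a half turn about x gives the same grasp; the last joint's range is limited). The gripper opens to 85 mm and grips with 20 to 120 N. Pads are 22 mm wide; open, the fingers measure 114 mm over their backs; the gripper's body (76 mm by 85 mm) begins 54 mm behind the grasp point. The pads swing forward as they close: fully open they stand 13 mm farther back than shut.
Start: joints at [-1.296, 0.241, 0.005, 1.335, 0, 1.571], TCP at [0.136, -0.481, 0.231] pointing down, gripper open.
Joint ranges: [-2.72, 2.72], [-1.05, 1.87], [-1.09, 1.28], [-1.99, 2.15], [-1.42, 1.44], [-3.14, 3.14]. Speed limits (rad/s): [2.79, 2.79, 3.14, 3.14, 3.14, 3.14].

### API

Orientations are given as a unit quaternion [x, y, z, w].
In Python, from workcell import * gives the robot as it stands.
- The arm moves only by the tool play_rows, never from a script. Its argument "plan" is a list of rows, each a list of 7 numbers: the shift along the tool's x, y, z in mm, then the turn, a rotation vector about the tool's x, y, z in rad, then the closure, from -1 (fully open) to 1 (shut). In form: [[x, y, z, rx, ry, rz, grip], ...]. A call has 1 to 20 rows; each row shifts and turns the commanded pose from where the row before left it, along the tool's axes as they then stand; what a row does not reach is not made up. A row lasts 1/12 s, in which the tool goes at most 41.7 mm and 7.16 degrees, less where a joint would pass 70% of its speed; a pose out of reach is approached as far as the arm can. A call with a gripper value outside its range is refused whole. The fingers move at their own pace and stop on an object; the grip force is fixed at half the most. Time passes only in rows, so rows that do not move let the fingers close. It gives the time, the measured TCP pose, the force and the opening at its end, in the units of the state.
- get_obs(): the state, without advancing time (a new reading comes with each control period).
- camera(name): name is "scene" or "top" or "wrist"; returns a dict with "frame" (384x512x3 uint8, red, green, blue), "depth" (384x512 float32, m along the optical axis (not along the pixel's ray), 0 where there is no reading), "fx", "fy", "cx", "cy" (pixels), "camera_from_world" (4x4, takes a point from world to camera coordinates). Camera axes: x right, y up, looking along -z (the intrinsics and any distortion apply to the point x, -y, -z); pixel columns grow to the right and rows downward; lengths in m; the calibration is good to about 2 mm. A picture is of the moment at which its call begins.
- job_done(): hands the job in, once; it reports no verdict.
Trained networks look in a picture, given as the dict that the camera call returned (one of the last four; its "shot" number tells which), for a name from the list of things; names that differ only in an ending like _2 or _b are one class to them, and where a whole thing is asked for, a point or a joint stands for the part that bears it (a point fixed in the world has none). Each returns a list of dicts, best first, with "confidence" (0 to 1); they miss things now and then, are a little off and sometimes report something else, mostly with a low value. They report only what shows in the picture. A call takes as long as a camera call.
- search_frame(thing, picture): "centre" ([x, y, z] in m, in world coordinates, good to about 4 mm: the middle of the surface that is visible of it).
- pinpoint(thing, picture): "centre" ([x, y, z] in m, in world coordinates, good to about 4 mm: a listed point, or the origin of a listed thing).
The state is a dict: "clock": time; "joint_pos": joint angles; "joint_vel": joint speeds; "tau": joint torques, N m; "eef_pos": TCP position; "tool_rot": TCP orientation; "ft_force": force on the tool from outside, world axes, zero at the start; "ft_torque": the same for the moment, N m; "grip_width": finger opening in m.
Only numpy, scipy, OpenCV 4.12 (cv2) and the standard library are available. Lean on these libraries where they do the work, as an engineer would, in place of code of your own. Each camera call takes 0.05 s, during which the arm holds its last target. There are 200 camera calls.

### The job

Take a blue-filter reading of the tube that already stands in the small bench photometer: shut the light lid fully down over it and push the filter lever away from the front, on past the amber click, to its far stop at the blue dot; only then press the green button all the way in and let it come back out. Do it all by pushing with the fingertips: grasp and lift nothing, keep the instrument where it stands, and leave the tube in the well and the things on the bench beside it undisturbed.

Things in the scene. Friction and masses are not known exactly. Their poses are not given: they have to be found in the camera images.
- photometer: bench filter photometer, light grey case with dark top, 176 x 234 x 97 mm (x, y, z), 3.5 kg, on rubber feet; 16 N sideways makes it slide. Origin: centre of its underside; x points to its rear (away from the robot when square), y to its left. On its flat top (z 96.5 mm): lid at the left, tilted display (20 mm high, x 5 to 55, y -38 to 18) in the middle, green button before it, lever at the right
- light_lid (a joint): angle of the light lid (rad): 0 = fully shut, grows as it opens upward about its rear edge. A friction hinge holds it where it is left; 1 to 3 N downward near its front edge closes it
- lid_front_edge (a point): middle of the upper front edge of the dark box-shaped lid (72 mm from hinge to front, 70 mm wide, 14 mm high, with a 34 mm wide lip standing 8 mm out of its front); moves with the lid. Shut, it lies at x -18, y 66, z 110 mm in the photometer's frame
- lid_hinge (a point): middle of the lid's hinge line, which runs along the photometer's y, level with its top, at x 54, y 66, z 96.5 mm in the photometer's frame
- filter_lever (a joint): angle of the filter lever (rad): 0 = shutter (lever leans to the front, dark dot), 0.28 = first detent, upright, amber dot, 0.56 = second stop, leaning to the rear, blue dot. Sprung detents hold it at each of the three; leaving one takes about 4 to 7 N at the knob, and once past the middle of a step it snaps on to the next. It cannot go beyond 0.56
- lever_knob (a point): centre of the black knob (19 mm diameter, 23 mm high) on the filter lever; moves with the lever on a 94 mm radius about a pivot at x 0, y -70, z 50.5 mm in the photometer's frame, so from x -26 through 0 to +26 mm. Upright it is 48 mm above the flat top; beneath it only a 6 mm steel stem above the flat top
- read_button (a joint): travel of the green button (m): 0 = out, 0.005 = fully pressed; springs back; 1.2 N starts it, 4 N presses it fully
- read_button_top (a point): centre of the top of the green read button (20 mm diameter, in a 36 mm collar; its top stands 16 mm above the photometer's top and 9 mm above the collar when out); it is pressed downward
- sample_tube_mid (a point): centre of the green-capped sample tube (cap 41 mm diameter, 94 mm long, 60 g) that stands loose in the well under the lid, its cap 5 mm above the photometer's top
- next_tube_mid (a point): centre of a loose green-capped sample tube (41 mm diameter, 94 mm high) that stands on the worktop left of the photometer
- water_beaker_mid (a point): centre (half-way up) of a loose glass beaker (76 mm wide, 85 mm high) on the worktop left of the photometer
- dropper_bottle_mid (a point): centre of a loose white dropper bottle (50 mm diameter, 100 mm high) on the worktop left of the photometer

How it is judged:
By the outcome, as a careful person would: the job done as asked, in the order asked, and still so for the second after the job is handed in, with the robot touching nothing.
It also fails if it takes over 48 s, if anything falls off the work surface, if the arm or the gripper's body presses on something with over 40 N, if the wrist force passes 120 N, or if a joint passes its speed limit or range.

## Working session

There is one attempt and no reset: what is moved stays moved. The work goes in short steps, Python scripts to look and compute and a tool call to move; the robot and the scene stay as the last step left them, time stands still between calls to the robot, and variables do not carry over. Pictures are saved under pics/ and viewed, about 8 in all and at most 12, crops included, and the job is handed in when it is done.

Besides the shell and the picture viewer there is one more tool, called as a command line: name --pt "numbers of a row" for each row, then --argument value for the rest. play_rows: Moves the arm, as the interface text tells. Its arguments: {"type":"object","properties":{"plan":{"type":"array","items":{"type":"array","items":{"type":"number"}}}},"required":["plan"]}

```bash
mkdir -p pics; ls; cat > h.py <<'E'
from workcell import *
import numpy as np, cv2
def save(c,n): cv2.imwrite('pics/'+n,c["frame"][:,:,::-1])
def px(c,p):
    q=c["camera_from_world"]@np.r_[p,1]; return (c["cx"]+c["fx"]*q[0]/-q[2], c["cy"]-c["fy"]*q[1]/-q[2])
def world(c,u,v):
    d=float(c["depth"][int(v),int(u)]); q=np.array([(u-c["cx"])/c["fx"]*d,-(v-c["cy"])/c["fy"]*d,-d,1]); return (np.linalg.inv(c["camera_from_world"])@q)[:3]
E
python3 - <<'E'
from h import *
np.set_printoptions(precision=4,suppress=True)
o=get_obs(); print(o["clock"],o["eef_pos"],o["tool_rot"],o["ft_force"],o["grip_width"])
for n in ("scene","top"):
    c=camera(n); save(c,n+"0.png")
    print(n,np.linalg.inv(c["camera_from_world"])[:3,3])
    for t in ["photometer","lid_front_edge","lid_hinge","lever_knob","read_button_top","sample_tube_mid","next_tube_mid","water_beaker_mid","dropper_bottle_mid"]:
        for d in pinpoint(t,c)[:2]: print(t,d["centre"],round(d["confidence"],2),np.round(px(c,d["centre"])))
E
```

```text
pics
0.0 [ 0.1355 -0.4806  0.2304] [-0.7003 -0.0976  0.7005 -0.0961] [0.0945 0.0591 0.7317] 0.08538814512406868
scene [-0.0779  0.5152  0.5259]
lid_front_edge [0.5259, 0.0349, 0.14] 0.95 [233. 171.]
lid_hinge [0.5854, 0.0309, 0.099] 0.87 [216. 178.]
lever_knob [0.4905, -0.0977, 0.1414] 0.46 [296. 158.]
read_button_top [0.4813, -0.0309, 0.1129] 0.53 [274. 182.]
next_tube_mid [0.5764, 0.1152, 0.051] 0.74 [185. 214.]
water_beaker_mid [0.5014, 0.1453, 0.043] 0.92 [194. 240.]
dropper_bottle_mid [0.4326, 0.1445, 0.0519] 0.87 [217. 254.]
top [0.3795 0.0278 0.954 ]
photometer [0.5277, -0.0312, -0.0003] 0.63 [281. 171.]
photometer [0.4942, -0.0939, 0.1417] 0.45 [313. 176.]
lid_front_edge [0.5248, 0.0388, 0.1384] 0.64 [253. 163.]
lid_hinge [0.584, 0.0307, 0.0989] 0.87 [257. 141.]
lever_knob [0.4969, -0.0951, 0.143] 0.64 [314. 175.]
read_button_top [0.4789, -0.0252, 0.1122] 0.44 [281. 185.]
next_tube_mid [0.5796, 0.1099, 0.0468] 0.83 [225. 147.]
dropper_bottle_mid [0.4302, 0.1443, 0.0516] 0.79 [210. 208.]
dropper_bottle_mid [0.4941, -0.0935, 0.1429] 0.23 [313. 176.]
```

```bash
python3 - <<'E'
import cv2,numpy as np
a=cv2.imread('pics/scene0.png')[110:290,130:370]; b=cv2.imread('pics/top0.png')[90:270,160:400]
cv2.imwrite('pics/c0.png',np.vstack([cv2.resize(x,None,fx=2.2*0.75,fy=2.2*0.75,interpolation=cv2.INTER_CUBIC) for x in (a,b)]))
E
```

```text
(no output)
```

View pics/c0.png

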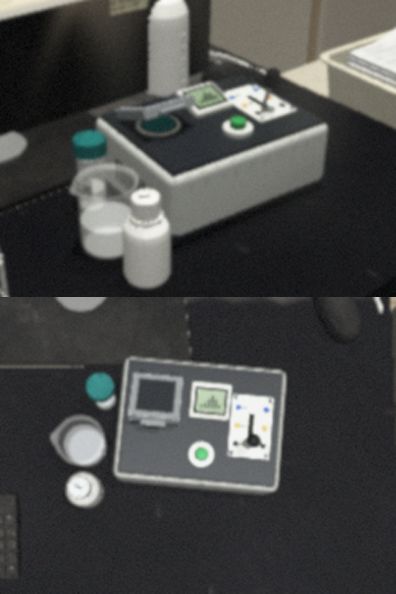

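The lid is half open and the lever is at the front. The button is the green dot at crop (201,454) in the top view, and the loose tube, beaker and bottle stand at the left. Next I'll refine the photometer pose.

```bash
cat > fit.py <<'E'
from h import *
from scipy.optimize import least_squares
from scipy.spatial.transform import Rotation as R
np.set_printoptions(precision=4,suppress=True)
c=camera("top")
H,W=c["depth"].shape; v,u=np.mgrid[:H,:W]; d=c["depth"]
q=np.stack([(u-c["cx"])/c["fx"]*d,-(v-c["cy"])/c["fy"]*d,-d,np.ones_like(d)],-1)
P=(q@np.linalg.inv(c["camera_from_world"]).T)[...,:3]
m=(d>0)&(abs(P[...,2]-.0965)<.02)&(abs(P[...,0]-.52)<.17)&(abs(P[...,1]+.03)<.17)
m=cv2.morphologyEx(m.astype(np.uint8),cv2.MORPH_OPEN,np.ones((5,5)))
n,l,s,_=cv2.connectedComponentsWithStats(m); k=1+np.argmax(s[1:,4])
pts=P[l==k]; print("rect",cv2.minAreaRect((pts[:,:2]*1000).astype(np.float32)),"z",np.median(pts[:,2]))
hsv=cv2.cvtColor(c["frame"],cv2.COLOR_RGB2HSV)
for n in ("top","scene"):
    cc=camera(n); hs=cv2.cvtColor(cc["frame"],cv2.COLOR_RGB2HSV)
    g=cv2.inRange(hs,(45,90,60),(80,255,255)); k,_,st,ce=cv2.connectedComponentsWithStats(g)
    for i in range(1,k):
        if st[i,4]>15: print(n,"green",ce[i],st[i,4],world(cc,*np.round(ce[i])))
L={"lid_hinge":(.054,.066),"read_button_top":None,"lever_knob":(-.026,-.070),"photometer":(0,0)}
o=get_obs(); print(R.from_quat(o["tool_rot"]).as_matrix())
E
python3 fit.py
```

```text
rect ((525.2720947265625, -27.134994506835938), (234.07550048828125, 176.42477416992188), 84.69672393798828) z 0.09812880865797136
top green [281.5 184.5] 32 [ 0.4807 -0.027   0.1129]
scene green [114.6963  87.5111] 135 [0.7096 0.1655 0.2793]
scene green [273.8036 182.9107] 56 [ 0.474  -0.0244  0.1155]
[[-0.      0.2713 -0.9625]
 [ 0.     -0.9625 -0.2713]
 [-1.     -0.      0.    ]]
```

play_rows --pt "0 0 0 0.122 0 0 1" --pt "0 0 0 0.122 0 0 1" --pt "0 0 0 0.122 0 0 1" --pt "0 -32.6 -20.7 0 0 0 1" --pt "0 -32.6 -20.7 0 0 0 1" --pt "0 -32.6 -20.7 0 0 0 1" --pt "0 -32.6 -20.7 0 0 0 1" --pt "0 -32.6 -20.7 0 0 0 1" --pt "0 -32.6 -20.7 0 0 0 1" --pt "0 -32.6 -20.7 0 0 0 1" --pt "0 -32.6 -20.7 0 0 0 1" --pt "0 -32.6 -20.7 0 0 0 1" --pt "0 -32.6 -20.7 0 0 0 1" --pt "0 -32.6 -20.7 0 0 0 1" --pt "0 -32.6 -20.7 0 0 0 1" --pt "0 -32.6 -20.7 0 0 0 1" --pt "0 -32.6 -20.7 0 0 0 1" --pt "0 -32.6 -20.7 0 0 0 1" --pt "0 -32.6 -20.7 0 0 0 1" --pt "0 0 0 0 0 0 1"

```text
clock: 2.82
eef_pos: [0.5143, -0.0171, 0.2311]
tool_rot: [0.708, -0.008, -0.706, -0.025]
ft_force: [0.5, -0.5, 0.4]
grip_width: 0.0001
```

```bash
cat > st.py <<'E'
from h import *
from scipy.spatial.transform import Rotation as R
O=np.array([.5253,-.0271]); a=np.deg2rad(-5.3); X=np.array([np.cos(a),np.sin(a)]); Y=np.array([-np.sin(a),np.cos(a)])
def loc(p): d=np.array(p[:2])-O; return np.round(np.r_[d@X,d@Y,p[2]]*1000,1)
def state():
    o=get_obs(); M=R.from_quat(o["tool_rot"]).as_matrix()
    print("t",o["clock"],"local tcp mm",loc(o["eef_pos"]),"yaw err deg",np.round(np.degrees(np.arctan2(*( M[:2,1]@X, -M[:2,1]@Y))),2),"tool x",M[:,0].round(3),"F",np.round(o["ft_force"],1))
E
python3 - <<'E'
from st import *
state()
c=camera("wrist"); save(c,"w1.png")
for t in ["lid_front_edge","lid_hinge","lever_knob","read_button_top"]:
    for d in pinpoint(t,c)[:1]: print(t,loc(d["centre"]),round(d["confidence"],2))
E
```

```text
t 2.8167 local tcp mm [-11.9   9.  231.1] yaw err deg 2.65 tool x [ 0.003  0.024 -1.   ] F [ 0.5 -0.5  0.4]
lid_front_edge [ -5.4  69.5 139.3] 0.56
lid_hinge [52.9 62.1 91.6] 0.61
lever_knob [-26.2 -71.  142.6] 0.71
read_button_top [-44.7  -7.7 110.3] 0.56
```

View pics/w1.png

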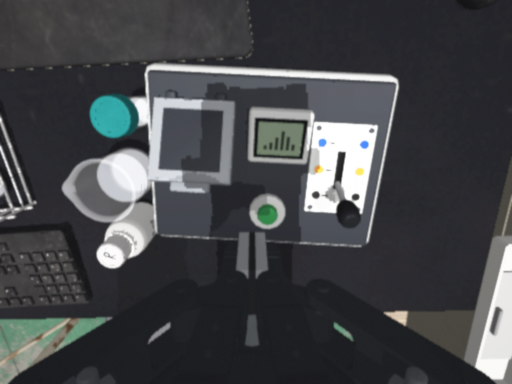

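play_rows --pt "0 -28.5 -8.5 0 0 0 1" --pt "0 -28.5 -8.5 0 0 0 1" --pt "0 0 0 0 0 0 1" --pt "20 0 0 0 0 0 1" --pt "20 0 0 0 0 0 1" --pt "20 0 0 0 0 0 1" --pt "15 0 0 0 0 0 1" --pt "0 0 0 0 0 0 1"

```text
clock: 3.73
eef_pos: [0.5261, 0.0089, 0.1552]
tool_rot: [-0.704, -0.013, 0.709, 0.019]
ft_force: [-1.9, 0.3, 0.4]
grip_width: -0.0002
```

```bash
python3 -c "
from st import *
state()"
```

```text
t 3.7333 local tcp mm [ -2.5  35.9 155.2] yaw err deg 4.78 tool x [-0.007  0.046 -0.999] F [-1.9  0.3  0.4]
```

```bash
python3 -c "
from st import *
o=get_obs();print(np.round(o['joint_pos'],3),np.round(o['joint_vel'],3));c=camera('wrist');state();print(np.round(get_obs()['joint_pos'],3))"
```

```text
[-0.01   0.342 -0.059  1.177  0.046  3.141] [ 0.003 -0.025  0.067  0.063  0.002 -0.   ]
t 3.7833 local tcp mm [ -1.4  36.1 157.1] yaw err deg 4.8 tool x [-0.004  0.046 -0.999] F [ 0.4 -1.  -0.2]
[-0.01   0.341 -0.056  1.178  0.046  3.141]
```

Joint 6 hit its range limit, so I'm turning the wrist back a quarter turn. That puts tool y along photometer +x and tool z along photometer -y.

play_rows --pt "-25 0 0 0 0 0 1" --pt "0 0 0 -0.114 0 0 1" --pt "0 0 0 -0.114 0 0 1" --pt "0 0 0 -0.114 0 0 1" --pt "0 0 0 -0.114 0 0 1" --pt "0 0 0 -0.114 0 0 1" --pt "0 0 0 -0.114 0 0 1" --pt "0 0 0 -0.114 0 0 1" --pt "0 0 0 -0.114 0 0 1" --pt "0 0 0 -0.114 0 0 1" --pt "0 0 0 -0.114 0 0 1" --pt "0 0 0 -0.114 0 0 1" --pt "0 0 0 -0.114 0 0 1" --pt "0 0 0 -0.119 0 0 1" --pt "0 0 0 0 -0.046 0 1" --pt "0 0 0 0 0 0 1"

```text
clock: 5.12
eef_pos: [0.53, 0.0089, 0.1852]
tool_rot: [-0.522, -0.477, 0.522, -0.476]
ft_force: [0.1, -0.1, 1.1]
grip_width: -0.0003
```

```bash
sed -i 's/( M\[:2,1\]@X, -M\[:2,1\]@Y)/( M[:2,1]@Y, M[:2,1]@X)/' st.py; python3 -c "
from st import *
state(); print(np.round(get_obs()['joint_pos'],3))"
```

```text
t 5.1167 local tcp mm [  1.4  36.3 185.2] yaw err deg 0.11 tool x [-0.001  0.    -1.   ] F [ 0.1 -0.1  1.1]
[ 0.017  0.325 -0.002  1.245  0.     1.678]
```

play_rows --pt "0 3.6 -29.7 0 0 0 1" --pt "0 0 0 0 0 0 1" --pt "20 0 0 0 0 0 1" --pt "15 0 0 0 0 0 1" --pt "6 0 0 0 0 0 1" --pt "6 0 0 0 0 0 1" --pt "6 0 0 0 0 0 1" --pt "6 0 0 0 0 0 1" --pt "6 0 0 0 0 0 1" --pt "6 0 0 0 0 0 1" --pt "0 0 0 0 0 0 1"

```text
clock: 6.03
eef_pos: [0.5347, 0.038, 0.1111]
tool_rot: [-0.521, -0.478, 0.524, -0.475]
ft_force: [-0.4, -0.2, -0.3]
grip_width: 0.0001
```

```bash
python3 -c "
from st import *
state()"
```

```text
t 6.0333 local tcp mm [  3.4  65.7 111.1] yaw err deg 0.1 tool x [-0.006  0.001 -1.   ] F [-0.4 -0.2 -0.3]
```

play_rows --pt "1 0 0 0 0 0 1" --pt "1 0 0 0 0 0 1" --pt "0 0 0 0 0 0 1" --pt "0 0 0 0 0 0 1"

```text
clock: 6.37
eef_pos: [0.5357, 0.0382, 0.1106]
tool_rot: [-0.521, -0.478, 0.523, -0.476]
ft_force: [0.1, -0.0, 1.4]
grip_width: -0.0004
```

play_rows --pt "2 0 0 0 0 0 1" --pt "2 0 0 0 0 0 1" --pt "0 0 0 0 0 0 1" --pt "0 0 0 0 0 0 1"

```text
clock: 6.7
eef_pos: [0.5358, 0.0382, 0.1102]
tool_rot: [0.522, 0.477, -0.522, 0.476]
ft_force: [-8.0, -1.0, 20.6]
grip_width: 0.0
```

play_rows --pt "-6 0 0 0 0 0 1" --pt "-30 0 0 0 0 0 1" --pt "-35 0 0 0 0 0 1" --pt "0 -18 34 0 0 0 1" --pt "0 -18 34 0 0 0 1" --pt "0 -18 34 0 0 0 1" --pt "0 -18 34 0 0 0 1" --pt "0 0 0 0 0 0 1" --pt "0 0 0 0 0 0 1"

```text
clock: 7.45
eef_pos: [0.4509, -0.0923, 0.1778]
tool_rot: [-0.522, -0.477, 0.524, -0.475]
ft_force: [0.9, -0.6, 0.1]
grip_width: -0.0001
```

```bash
cat > look.py <<'E'
from st import *
import sys
state()
for n in ("wrist","top"):
    c=camera(n); save(c,n+sys.argv[1]+".png")
    for t in ["lid_front_edge","lid_hinge","lever_knob","read_button_top","photometer"]:
        for d in pinpoint(t,c)[:1]: print(n,t,loc(d["centre"]),round(d["confidence"],2))
s=camera("scene"); save(s,"scene"+sys.argv[1]+".png")
for t in ["lid_front_edge","next_tube_mid","water_beaker_mid","dropper_bottle_mid"]:
    for d in pinpoint(t,s)[:1]: print("scene",t,np.round(d["centre"],4),loc(d["centre"]))
a,b=[cv2.imread('pics/%s%s.png'%(n,sys.argv[1])) for n in ("wrist","scene")]
cv2.imwrite('pics/c%s.png'%sys.argv[1],np.hstack([cv2.resize(a,(400,300)),cv2.resize(b[110:290,130:370],(400,300))]))
E
python3 look.py 2
```

```text
t 7.45 local tcp mm [-68.  -71.8 177.8] yaw err deg -0.12 tool x [-0.004  0.001 -1.   ] F [ 0.9 -0.6  0.1]
wrist lever_knob [-24.4 -71.4 141.3] 0.79
wrist read_button_top [-47.8  -4.3 110.4] 0.62
wrist photometer [-0.1  0.6 -0.6] 0.6
top lid_front_edge [-18.7  62.2 110.1] 0.84
top lid_hinge [51.2 65.1 99.5] 0.91
top lever_knob [-47.5  -0.5 110.9] 0.29
top read_button_top [ 53.3  62.9 100.2] 0.6
top photometer [ 2.9 -2.6  0.6] 0.67
scene lid_front_edge [0.5103 0.0353 0.115 ] [-20.7  60.7 115. ]
scene next_tube_mid [0.5782 0.1139 0.0463] [ 39.6 145.3  46.3]
scene water_beaker_mid [0.5022 0.145  0.0428] [-38.9 169.2  42.8]
scene dropper_bottle_mid [0.4302 0.1446 0.051 ] [-110.6  162.2   51. ]
```

View pics/c2.png

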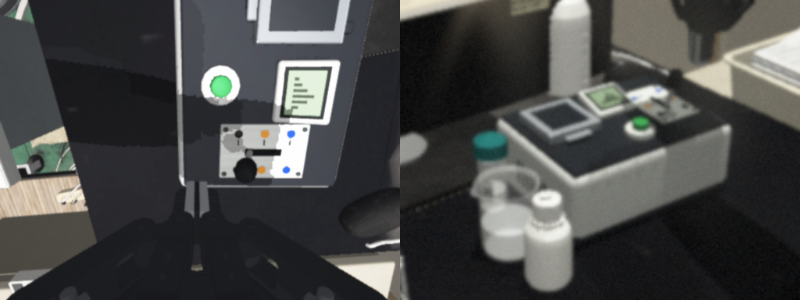

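The lid is shut flush (front edge z ≈ 110 mm), and the knob at (245,170) in the wrist view is on the dark dot. Next I lower the tips in front of the knob and push.

play_rows --pt "23 0 -1.8 0 0 0 1" --pt "22 0 0 0 0 0 1" --pt "0 0 0 0 0 0 1" --pt "0 8 0 0 0 0 1" --pt "0 5 0 0 0 0 1" --pt "0 5 0 0 0 0 1" --pt "0 5 0 0 0 0 1" --pt "0 5 0 0 0 0 1" --pt "0 5 0 0 0 0 1" --pt "0 5 0 0 0 0 1" --pt "0 5 0 0 0 0 1" --pt "0 0 0 0 0 0 1"

```text
clock: 9.3
eef_pos: [0.4959, -0.0931, 0.1335]
tool_rot: [-0.522, -0.477, 0.523, -0.476]
ft_force: [-1.4, -0.1, 0.5]
grip_width: -0.0002
```

```bash
python3 - <<'E'
from st import *
state()
for n in ("wrist","scene"):
  c=camera(n)
  for d in pinpoint("lever_knob",c)[:1]: print(n,loc(d["centre"]),d["confidence"])
E
```

```text
t 9.3 local tcp mm [-23.2 -68.5 133.5] yaw err deg 0.1 tool x [-0.002  0.001 -1.   ] F [-1.4 -0.1  0.5]
wrist [  1.6 -70.4 145.4] 0.95
scene [  0.6 -73.3 145.3] 0.55
```

play_rows --pt "0 4 0 0 0 0 1" --pt "0 4 0 0 0 0 1" --pt "0 4 0 0 0 0 1" --pt "0 4 0 0 0 0 1" --pt "0 4 0 0 0 0 1" --pt "0 0 0 0 0 0 1"

```text
clock: 10.0
eef_pos: [0.5142, -0.0947, 0.1325]
tool_rot: [-0.521, -0.478, 0.523, -0.475]
ft_force: [0.5, 0.2, 0.1]
grip_width: 0.0002
```

```bash
python3 - <<'E'
from st import *
state()
for n in ("wrist","scene"):
  c=camera(n)
  for d in pinpoint("lever_knob",c)[:1]: print(n,loc(d["centre"]),d["confidence"])
E
```

```text
t 10.0 local tcp mm [ -4.8 -68.4 132.5] yaw err deg 0.1 tool x [-0.005  0.001 -1.   ] F [0.5 0.2 0.1]
wrist [ 20.8 -69.5 142. ] 0.98
scene [ 25.1 -70.  140.3] 0.56
```

play_rows --pt "0 3 0 0 0 0 1" --pt "0 3 0 0 0 0 1" --pt "0 0 0 0 0 0 1"

```text
clock: 10.45
eef_pos: [0.5213, -0.0954, 0.1322]
tool_rot: [-0.521, -0.478, 0.523, -0.476]
ft_force: [0.0, 0.4, 0.5]
grip_width: 0.0006
```

```bash
python3 - <<'E'
from st import *
state()
for n in ("wrist","scene"):
  c=camera(n)
  for d in pinpoint("lever_knob",c)[:1]: print(n,loc(d["centre"]),d["confidence"])
E
```

```text
t 10.45 local tcp mm [  2.3 -68.3 132.2] yaw err deg 0.11 tool x [-0.003  0.001 -1.   ] F [0.  0.4 0.5]
wrist [ 26.2 -72.2 144.9] 0.64
scene [ 27.2 -72.  142.1] 0.48
```

play_rows --pt "0 2 0 0 0 0 1" --pt "0 1 0 0 0 0 1" --pt "0 0 0 0 0 0 1"

```text
clock: 10.9
eef_pos: [0.5221, -0.0954, 0.1319]
tool_rot: [-0.521, -0.479, 0.524, -0.475]
ft_force: [-3.2, 1.7, 1.4]
grip_width: -0.0
```

play_rows --pt "0 -10 0 0 0 0 1" --pt "0 -20 0 0 0 0 1" --pt "-30 -19 0 0 0 0 1" --pt "-14 0 0 0 0 0 1" --pt "0 0 -32 0 0 0 1" --pt "0 0 -31 0 0 0 1" --pt "0 0 0 0 0 0 1" --pt "0 0 0 0 0 0 1"

```text
clock: 11.57
eef_pos: [0.4811, -0.0273, 0.1769]
tool_rot: [-0.521, -0.478, 0.522, -0.477]
ft_force: [0.2, 0.6, 0.0]
grip_width: -0.0
```

```bash
python3 look.py 3
```

```text
t 11.5667 local tcp mm [-44.   -4.3 176.9] yaw err deg 0.28 tool x [-0.003  0.001 -1.   ] F [0.2 0.6 0. ]
wrist lid_front_edge [-19.7  68.4 113.2] 0.93
wrist lid_hinge [53.4 60.4 92.4] 0.63
wrist lever_knob [ 26.7 -66.7 142.7] 0.53
wrist read_button_top [-46.1  -9.9 110.6] 0.8
wrist photometer [-0.4  1.7 -0. ] 0.9
top lid_front_edge [-18.   64.1 111.2] 0.98
top lid_hinge [53.1 63.6 98.4] 0.65
top lever_knob [-0.   1.3  1. ] 0.49
top photometer [-0.3  0.7  0.5] 0.85
scene lid_front_edge [0.5129 0.0369 0.114 ] [-18.3  62.6 114. ]
scene next_tube_mid [0.5775 0.1161 0.047 ] [ 38.7 147.4  47. ]
scene water_beaker_mid [0.5031 0.1455 0.0409] [-38.  169.8  40.9]
```

View pics/c3.png

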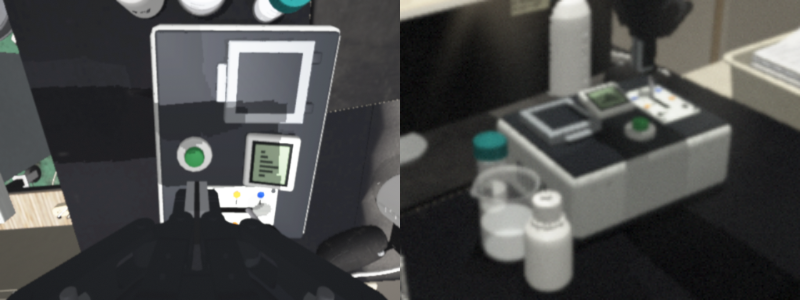

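The lid is flush and the lever has moved to the blue side, near (260,195). The tips are over the green button, so I press it now.

play_rows --pt "25 0 1.5 0 0 0 1" --pt "25 0 0 0 0 0 1" --pt "10 0 0 0 0 0 1" --pt "2 0 0 0 0 0 1" --pt "2 0 0 0 0 0 1" --pt "2 0 0 0 0 0 1" --pt "2 0 0 0 0 0 1" --pt "0 0 0 0 0 0 1" --pt "0 0 0 0 0 0 1"

```text
clock: 13.17
eef_pos: [0.4806, -0.0298, 0.1093]
tool_rot: [-0.522, -0.478, 0.523, -0.476]
ft_force: [-1.3, -0.1, 2.9]
grip_width: 0.0002
```

play_rows --pt "1.5 0 0 0 0 0 1" --pt "1.5 0 0 0 0 0 1" --pt "0 0 0 0 0 0 1" --pt "0 0 0 0 0 0 1"

```text
clock: 13.5
eef_pos: [0.4807, -0.0299, 0.1073]
tool_rot: [-0.522, -0.477, 0.522, -0.476]
ft_force: [-3.0, 1.0, 12.6]
grip_width: 0.0002
```

play_rows --pt "-5 0 0 0 0 0 1" --pt "-10 0 0 0 0 0 1" --pt "-30 0 0 0 0 0 1" --pt "-30 0 0 0 0 0 1" --pt "-25 -20 0 0 0 0 1" --pt "0 -35 0 0 0 0 1" --pt "0 -35 0 0 0 0 1" --pt "0 -20 0 0 0 0 1" --pt "0 0 0 0 0 0 1" --pt "0 0 0 0 0 0 1"

```text
clock: 14.33
eef_pos: [0.3707, -0.02, 0.2063]
tool_rot: [-0.522, -0.478, 0.523, -0.476]
ft_force: [0.1, -0.1, -0.5]
grip_width: 0.0001
```

```bash
python3 look.py 4; python3 fit.py | grep -E "rect|top green"
```

```text
t 14.3333 local tcp mm [-154.6   -7.2  206.3] yaw err deg 0.11 tool x [-0.002  0.001 -1.   ] F [ 0.1 -0.1 -0.5]
wrist lid_front_edge [-16.3  67.5 113.5] 0.78
wrist lid_hinge [52.  62.7 92.6] 0.72
wrist lever_knob [ 26.6 -69.9 145.4] 0.85
wrist read_button_top [-45.2  -5.6 110.8] 0.86
wrist photometer [-0.6 -0.8 -2.8] 0.82
top lid_front_edge [-18.1  68.4 106.4] 0.7
top lid_hinge [54.7 65.9 98.4] 0.81
top lever_knob [ 28.7 -68.9 140.9] 0.55
top read_button_top [-48.4  -2.7 111.3] 0.59
top photometer [ 0.3 -1.5 -0.4] 0.61
scene lid_front_edge [0.511  0.037  0.1111] [-20.2  62.5 111.1]
scene next_tube_mid [0.5799 0.1178 0.0486] [ 41.  149.3  48.6]
scene water_beaker_mid [0.5023 0.1451 0.0438] [-38.8 169.3  43.8]
scene dropper_bottle_mid [0.4315 0.1437 0.0544] [-109.2  161.4   54.4]
rect ((524.9837646484375, -27.234336853027344), (234.4745330810547, 175.41162109375), 84.8603744506836) z 0.09883738412581977
```

View pics/c4.png

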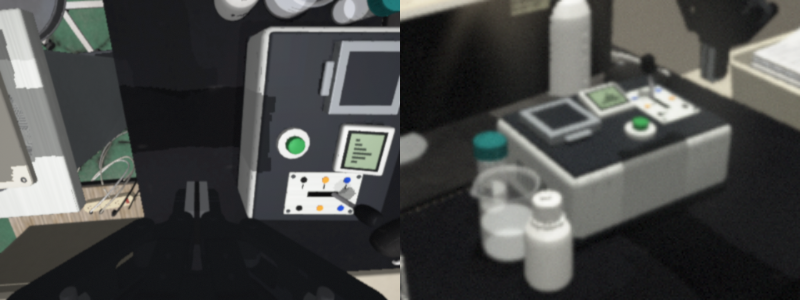

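The lid is flush, the knob leans to the rear at the blue dots (about (375,215)), the button is back out, and the case and bench things haven't moved. I'm handing the job in.

```bash
python3 -c "
from workcell import *
print(job_done())"
```

```text
the job is handed in; nothing more can be done
None
```

The blue-filter reading is done and handed in at about 14.5 s, all by pushing with the closed fingertips.

- **Lid:** I pushed it down until it stopped, at about 20 N. Its front edge now measures z ≈ 106–113 mm depending on the view, against 110 mm when shut, and it looks flush in the pictures.
- **Lever:** It went past amber to the far stop, with the knob at x ≈ +27 mm (stop: +26 mm). A light extra push of about 3 N met the stop.
- **Button:** I pressed it only after that. It bottomed at z ≈ 107.3 mm under about 12.6 N and came back out to about 111 mm.

**Last checks:**
- The photometer is within about 0.3 mm and 0.2° of where it started.
- The next tube, beaker and dropper bottle are within the networks' 4 mm error of their starting places.
- The arm is clear, with no force on it.

**Problems and doubts:**
- Early on, the wrist's last joint reached its range limit (3.141 rad) above the instrument. I turned it back a quarter turn before touching anything.
- The networks gave a few wrong or stray detections in the top view, such as the knob reported at the button. I set those aside because the pictures and other views disagreed.
- The tube in the well is hidden under the shut lid, so I could not check it directly.

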